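# Gauge the depth of a blind dowel hole for the bookcase repair

## Robot

A 7-joint arm with a two-finger parallel gripper is mounted at the origin on the work surface. World frame = base frame: x ahead of the robot, y to its left, z up, the work surface at z = 0. Lengths are in mm, angles in rad, forces in N, time in s.
With the tool pointing down it reaches from about 425 to 975 mm from the base axis. Payload 16.7 kg.
Tool frame: the origin (TCP) lies midway between the tips of the shut fingers; the grasp point (between the pads) lies r.hold_point_z behind it (r.hold_point_z is the distance from the TCP to the grasp point, in mm); z points along the fingers, y is the line along which they close (so a half turn about z gives the same grasp; the last joint's range is limited). The gripper opens to 85 mm and grips with 20 to 120 N. Pads are 22 mm wide; open, the fingers measure 114 mm over their backs; the gripper's body (76 mm by 85 mm) begins 54 mm behind the grasp point. The pads swing forward as they close: fully open they stand 13 mm farther back than shut.
Start: joints at [-1.407, 0.426, 0.074, 1.606, -0.034, 1.111, -0.067], TCP at [208.361, 641.998, 231.302] pointing down, gripper open.
Joint ranges: [-2.85, 2.85], [-0.5, 2.14], [-1.23, 1.37], [0.21, 2.46], [-1.02, 4.16], [0.16, 2.05], [-2.73, 2.73]. Speed limits (rad/s): [1.89, 1.89, 2.39, 2.39, 3.01, 3.01, 3.01].

## Interface

Orientations are given as a unit quaternion [w, x, y, z].
In Python, from plant import r gives the robot as it stands.
- The arm moves only by the tool servo_tool, never from a script. Its argument "plan" is a list that holds one entry, the list of rows, each a list of 4 numbers: the shift along the tool's x, y, z in mm, then the turn about the tool's z in rad. A call has exactly 5 rows; each row shifts and turns the commanded pose from where the row before left it, along the tool's axes as they then stand; what a row does not reach is not made up. A row lasts 1/12 s, in which the tool goes at most 41.7 mm and 7.16 degrees, less where a joint would pass 70% of its speed; a pose out of reach is approached as far as the arm can. A call is refused whole if a number of a shift passes 41.7 or a number of a turn 0.125, either way. A call with a gripper value outside its range is refused whole. "grip" is the opening, from 0 (shut) to 1 (fully open), set as the call begins (left out, the last holds). The fingers move at their own pace and stop on an object; "grip_force" is the grip in N (left out, the last holds). Time passes only in rows, so rows that do not move let the fingers close, or fill a call up. It gives the time, the measured TCP pose, the force, the opening and the grip force at its end, in the units of the state.
- r.read_state(): the state, without advancing time (a new reading comes with each control period).
- r.grab_frame(name): name is "scene" or "top" or "wrist"; returns (picture, depth): 400x640x3 uint8, red, green, blue; 400x640 float32, mm along the optical axis (not along the pixel's ray), 0 where there is no reading.
- r.camera_model(name): a dict with "camera_matrix" (3x3 intrinsics, pixels), "dist" ([k1, k2, p1, p2, k3] as OpenCV has them; the pictures are not rectified), "R" (3x3) and "t" (3): a world point X has camera coordinates R X + t. Camera axes: x right, y down, z forward; pixel columns grow to the right and rows downward; lengths in mm; the calibration is good to about 2 mm. A picture is of the moment at which its call begins: read the wrist's pose just before it. camera_model takes no time and is no camera call; for the wrist camera it gives the pose at the moment of the call.
- r.finish_job(): hands the job in; it is judged then, once.
The state is a dict: "clock": time; "joint_positions": joint angles; "qvel": joint speeds; "tau": joint torques, N m; "tool_pos": TCP position; "eef_rot": TCP orientation; "wrist_force": force on the tool from outside, world axes, zero at the start; "torque": the same for the moment, N m; "grip_width": finger opening in mm; "finger_force": force on a finger pad.
Only numpy, scipy, OpenCV 4.12 (cv2) and the standard library are available. Lean on these libraries where they do the work, as an engineer would, in place of code of your own. Each camera call takes 0.05 s, during which the arm holds its last target. There are 200 camera calls.

## Task

Take the depth gauge out of its stand and lower its rod into the dowel hole in the cherry block, letting the brass stop ring ride up the rod, until the rod truly touches the bottom of the hole. Keep it pressed on the bottom with about a kilogram's push for two seconds, never so hard as to dent the wood (well under two and a half kilograms). Then let go and leave the gauge standing upright in the hole, rod on the bottom and ring resting on the block, with everything else left where it is.

Things in the scene. Friction and masses are not known exactly. Their poses are not given: they have to be found in the camera images.
- gauge: depth gauge, 100 g or so, standing upright: a straight steel rod 10 mm in diameter with a slightly tapered foot (7 mm across at the very end), topped by a dark steel cylindrical head 18 mm in diameter, from 74 to 116 mm above the foot. Origin at the centre of the foot's end (the rod's tip), z up along the rod. At the start it stands in the wooden stand, carried by its ring; the tip hangs 12 mm inside the stand's hole. The brass ring never reaches the head
- gauge_head (a point): point on the gauge's axis at the height to grip its head, 95 mm above the tip
- stop (a joint): how far (m) the brass stop ring has been slid up the rod from its start, where its underside is 12 mm above the tip: distance from tip to underside of ring = 0.012 + this value. Range 0 to 0.046. The ring is 30 mm in diameter and 8 mm thick; it grips the rod by friction, about 3 N to slide it either way at the slow speeds of this job, stays where it is left and bears the weight of the gauge
- stop_face (a point): centre of the ring's underside, on the rod's axis
- block: heavy cherry-wood block 130 x 90 x 50 mm held fast in a low vice (two dark steel cheeks 20 mm thick, 100 mm wide and 44 mm high at its two short ends, making it 170 mm long, plus a 10 mm screw stub). It does not move. Origin at the centre of its underside on the counter, x along its length. Its top face, 50 mm up, has one dowel hole, 25 mm from the centre towards its -x end, and four tiny dark screw marks 6 mm across that are not holes
- hole_mouth (a point): centre of the dowel hole at the level of the block's top face, z up. The hole is round, vertical, 13 mm in diameter (1.5 mm of play all round the rod) with a 1 mm chamfer, and blind: its flat bottom lies somewhere between 22 and 38 mm down, a different depth each time, and only touch can tell where
- hole_end: the wood at the bottom of the hole: flat, rigid and out of sight, so the force jumps within a fraction of a millimetre and only a slow approach (a few mm/s) touches it gently. The ring's drag adds up to 3 N to what the hand feels. Its origin is put at the centre of the hole's mouth and so says nothing about the depth
- stand: light wooden stand, 70 x 70 x 36 mm, does not move; origin at the centre of its underside. A vertical hole of 15 mm diameter, 30 mm deep, in the middle of its top holds the gauge's rod, with the ring resting on top
- pull: bystander, loose: brass drawer knob, 26 mm across, 24 mm high, sitting loose on top of the block about 65 mm from the hole; origin at the centre of its underside
- tape: bystander, loose: grey tape measure standing on the counter, 60 x 34 x 55 mm, on the far side of the stand; origin under its centre
- mug: bystander, loose: white mug, 80 mm across, 92 mm high; origin under its centre
- glue: bystander, loose: white glue bottle, 52 mm across, 150 mm high; origin under its centre
- screwdriver: bystander, loose: screwdriver with a wooden handle lying on the counter; origin under its middle
- book: bystander, loose: closed blue book lying flat, 150 x 210 x 28 mm; origin under its centre
- mallet: bystander, loose: hammer with a light wooden handle, lying on the counter; origin under its middle
- pins: bystander, loose: open steel tin, 110 x 80 x 35 mm; origin under its centre
Mind the look-alikes: they are no part of the job. Leave any purple look-alike of the block alone.

How it is judged:
By the outcome, as a careful person would: the job done as asked, in the order asked, and still so for the second after the job is handed in, with the robot touching nothing.
It also fails if it takes over 51 s, if anything falls off the work surface, if the arm or the gripper's body presses on something with over 40 N, if the wrist force passes 120 N, or if a joint passes its speed limit or range.

## Working session

There is one attempt and no reset: what is moved stays moved. The work goes in short steps, Python scripts to look and compute and a tool call to move; the robot and the scene stay as the last step left them, time stands still between calls to the robot, and variables do not carry over. Pictures are saved under pics/ and viewed, at most 10 in all, crops included, and the job is handed in when it is done.

Besides the shell and the picture viewer there is one more tool, called in YAML: its name, and indented under it one key for each argument. servo_tool: Moves the arm, as the interface text tells. Its arguments: {"type":"object","properties":{"plan":{"type":"array","items":{"type":"array","items":{"type":"array","items":{"type":"number"}}}},"grip":{"type":"number"},"grip_force":{"type":"number"}},"required":["plan"]}

```bash
mkdir -p pics; ls
python3 - <<'E'
from plant import r
import cv2,numpy as np
s=r.read_state();print(s, r.hold_point_z)
for n in("top","scene"):
    p,d=r.grab_frame(n);cv2.imwrite(f"pics/{n}0.png",p[:,:,::-1]);np.savez(f"{n}0.npz",p=p,d=d,**r.camera_model(n))
    m=r.camera_model(n);print(n,m["camera_matrix"],m["dist"],m["R"],m["t"])
E
```

```text
pics
{'clock': 0.0, 'joint_positions': array([-1.4065221 ,  0.42675858,  0.07381705,  1.6066047 , -0.03408261,
        1.11080995, -0.06711347]), 'qvel': array([ 0.00150548, -0.00112405, -0.00169891,  0.0009888 , -0.00047824,
       -0.00086473,  0.00017781]), 'tau': array([-4.40466698e-03, -9.49812341e+01,  3.75818655e+00, -4.63518476e+01,
        1.89724989e-02,  1.01922196e-02,  2.37906028e-05]), 'tool_pos': array([208.22474181, 641.64744643, 230.59288617]), 'eef_rot': array([-5.29417851e-05,  1.56247501e-01,  9.87717713e-01, -6.59005662e-04]), 'wrist_force': array([0.75038943, 0.39647883, 0.16875931]), 'torque': array([ 0.00343694,  0.01598211, -0.00349778]), 'finger_force': 0.0, 'grip_width': 85.53132623869539} 18.700000000000003
top [[415.17462937   0.         325.12373326]
 [  0.         415.17462937 200.64350428]
 [  0.           0.           1.        ]] [-0.10508382  0.          0.          0.          0.        ] [[ 0.01096159 -0.9998989   0.00905708]
 [-0.99600113 -0.01172112 -0.08856842]
 [ 0.08866562 -0.00805001 -0.99602892]] [ -20.68272161  515.87530789 1121.55469471]
scene [[418.94370381   0.         328.67173568]
 [  0.         418.94370381 200.10236599]
 [  0.           0.           1.        ]] [-0.05685425  0.          0.          0.          0.        ] [[ 0.40378782  0.91479117  0.0106068 ]
 [ 0.67649801 -0.29076027 -0.67661578]
 [-0.61587811  0.28038469 -0.73625986]] [-221.45428756 -300.48185481 1446.50823596]
```

View pics/top0.png

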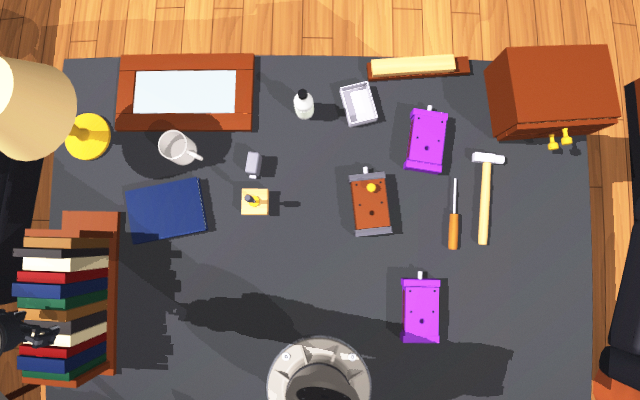

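View pics/scene0.png

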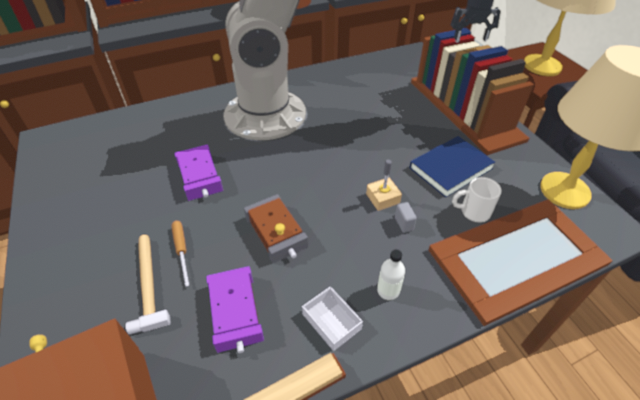

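The top view shows the stand near (255,202), the cherry block at (371,203) with the knob at (371,187), and a candidate hole at (372,212). The gripper is far left at (20,335). Next I'll enlarge the stand and block.

```bash
cat > h.py <<'E'
import cv2,numpy as np
def ray(px,m):
    u=cv2.undistortPoints(np.array(px,float).reshape(-1,1,2),m["camera_matrix"],m["dist"]).reshape(-1,2)
    c=np.c_[u,np.ones(len(u))]@m["R"]; return c,-m["R"].T@m["t"]
def onplane(px,m,z):
    d,o=ray(px,m); return o+d*((z-o[2])/d[:,2])[:,None]
def proj(X,m):
    return cv2.projectPoints(np.array(X,float).reshape(-1,3),cv2.Rodrigues(m["R"])[0],m["t"],m["camera_matrix"],m["dist"])[0].reshape(-1,2)
def cloud(d,m):
    v,u=np.mgrid[:d.shape[0],:d.shape[1]]
    c=cv2.undistortPoints(np.stack([u,v],-1).reshape(-1,1,2).astype(float),m["camera_matrix"],m["dist"]).reshape(-1,2)
    X=(np.c_[c,np.ones(len(c))]*d.reshape(-1,1)-m["t"])@m["R"]; return X.reshape(*d.shape,3)
E
python3 - <<'E'
from h import *
m=dict(np.load("top0.npz"));p=m["p"];X=cloud(m["d"],m)
a=cv2.resize(p[165:225,225:285],None,fx=6.5,fy=6.5,interpolation=2);b=cv2.resize(p[165:240,340:405],(390,390*75//65),interpolation=2)
a=cv2.copyMakeBorder(a,0,450-390,0,0,0);cv2.imwrite("pics/crop0.png",np.hstack([a,b])[:,:,::-1])
for (u0,u1,v0,v1) in((235,275,180,220),(345,400,165,240)):
    Y=X[v0:v1,u0:u1].reshape(-1,3)
    for lo,hi in((30,40),(36,48),(48,54),(60,90),(90,150)):
        s=Y[(Y[:,2]>lo)&(Y[:,2]<hi)]
        if len(s)>3:print(u0,lo,hi,len(s),s.mean(0).round(1),s.min(0).round(),s.max(0).round())
    s=Y[(Y[:,2]>47)&(Y[:,2]<54)]
    if len(s)>50: print(cv2.minAreaRect(s[:,:2].astype(np.float32)))
print(onplane([[372,212]],m,50),onplane([[371,187]],m,74),onplane([[249,198]],m,140))
E
```

```text
235 30 40 511 [510.8 177.3  35.6] [478. 144.  30.] [545. 215.  40.]
235 36 48 301 [510.3 176.9  38.8] [478. 144.  36.] [545. 214.  48.]
235 48 54 4 [514.6 172.4  50.2] [508. 167.  48.] [524. 177.  52.]
235 60 90 4 [511.1 175.2  66.2] [508. 175.  62.] [515. 176.  75.]
235 90 150 62 [510.6 177.5 131.2] [503. 171.  99.] [521. 188. 144.]
345 30 40 48 [ 493.1 -122.    37.2] [ 426. -189.   30.] [610. -80.  40.]
345 36 48 752 [ 506.2 -134.2   44.7] [ 420. -194.   36.] [598. -79.  48.]
345 48 54 1210 [ 505.7 -136.9   50.5] [ 423. -187.   48.] [594. -81.  54.]
345 60 90 65 [ 549.8 -136.3   71.6] [ 539. -147.   64.] [ 560. -125.   78.]
((507.1395568847656, -136.62843322753906), (168.46519470214844, 90.2067642211914), 7.990044116973877)
[[ 484.47229175 -141.10010592   50.        ]] [[ 549.22652501 -135.46333059   74.        ]] [[510.01998058 174.97275648 140.        ]]
```

View pics/crop0.png

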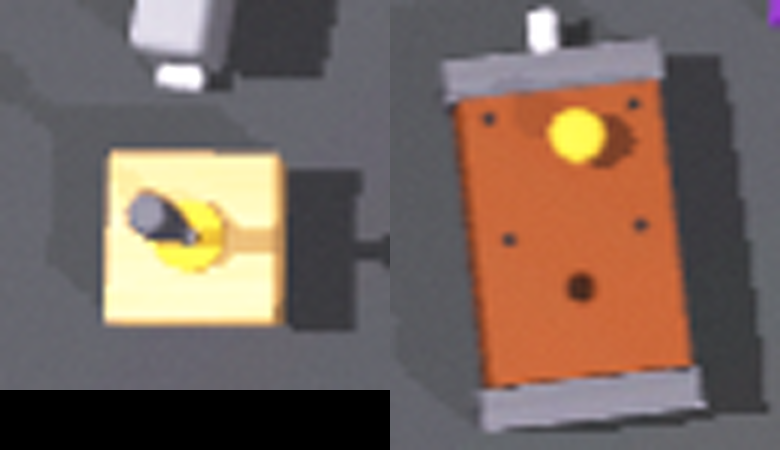

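Zoomed in, the gauge head is at crop (148,208) over the stand. The hole is at crop (580,288), or pixel (371.7,213), which puts it near (482,-140); this agrees with the block's pose. Next I'll check clearance along the path.

Run:
```python
from h import *
from scipy.spatial.transform import Rotation as Ro
for n in("top","scene"):
    m=dict(np.load(n+"0.npz"));X=cloud(m["d"],m).reshape(-1,3);X=X[(m["d"]>0).ravel()]
    a=np.array([208,642.]);b=np.array([511,176.]);L=np.linalg.norm(b-a);e=(b-a)/L
    t=(X[:,:2]-a)@e;w=np.abs((X[:,:2]-a)@np.array([-e[1],e[0]]))
    for k in range(0,600,50):
        s=X[(t>k)&(t<k+50)&(w<110)&(X[:,2]<600)]
        if len(s):print(n,k,np.percentile(s[:,2],[50,98]).round(),end=";")
print(onplane([[247.8,197]],dict(np.load("top0.npz")),140))
q=[-5.3e-5,.15625,.98772,-.00066];R=Ro.from_quat(q,scalar_first=True).as_matrix();print(R.round(4),R.T@np.array([511-208.2,176-641.6,0]))
```

```text
top 0 [216. 423.];top 50 [132. 312.];top 100 [ 15. 231.];top 150 [-0.  5.];top 200 [ 0. 30.];top 250 [ 1. 31.];top 300 [ 1. 31.];top 350 [ 3. 31.];top 400 [ 1. 30.];top 450 [-0.  4.];top 500 [ 1. 42.];top 550 [  2. 136.];scene 0 [199. 380.];scene 50 [121. 307.];scene 100 [ 28. 222.];scene 150 [-1.  3.];scene 200 [-0. 30.];scene 250 [-0. 30.];scene 300 [ 0. 30.];scene 350 [ 2. 30.];scene 400 [-0. 29.];scene 450 [-1.  2.];scene 500 [-1. 42.];scene 550 [ 15. 133.];[[512.47658403 178.03465291 140.        ]]
[[-9.512e-01  3.087e-01 -3.000e-04]
 [ 3.087e-01  9.512e-01 -1.300e-03]
 [-1.000e-04 -1.300e-03 -1.000e+00]] [-431.7274514  -349.40285132    0.50517548]
```

servo_tool:
  plan:
    - [[0,0,-35,0],[0,0,-35,0],[0,0,-35,0],[-20,-16,0,0],[-30,-24,0,0]]
  grip: 1

```text
clock: 0.52
tool_pos: [241.3, 590.7, 337.5]
eef_rot: [-0.0, 0.154, 0.988, 0.001]
wrist_force: [1.6, 0.1, -1.1]
grip_width: 85.4
finger_force: 0.0
```

servo_tool:
  plan:
    - [[-30,-24,0,0],[-30,-24,0,0],[-30,-24,0,0],[-30,-24,0,0],[-30,-24,0,0]]

```text
clock: 0.93
tool_pos: [349.8, 426.2, 336.1]
eef_rot: [-0.0, 0.156, 0.988, -0.0]
wrist_force: [1.1, 1.5, 0.9]
grip_width: 85.3
finger_force: 0.0
```

servo_tool:
  plan:
    - [[-30,-24,0,0],[-30,-24,0,0],[-30,-24,0,0],[-30,-24,0,0],[-30,-24,0,0]]

```text
clock: 1.35
tool_pos: [455.4, 265.7, 336.3]
eef_rot: [-0.0, 0.156, 0.988, 0.0]
wrist_force: [0.9, 1.2, 0.4]
grip_width: 85.5
finger_force: 0.0
```

servo_tool:
  plan:
    - [[-30,-25,10,0],[-25,-20,20,0],[-15,-12,20,0],[0,0,20,0],[0,0,0,0]]

```text
clock: 1.77
tool_pos: [502.6, 189.9, 262.9]
eef_rot: [-0.002, 0.157, 0.988, -0.002]
wrist_force: [-0.9, 0.7, -0.5]
grip_width: 85.3
finger_force: 0.0
```

Run:
```python
from plant import r
from h import *
print(r.read_state()["tool_pos"])
m=r.camera_model("wrist");p,d=r.grab_frame("wrist");np.savez("w1.npz",p=p,d=d,**m);cv2.imwrite("pics/w1.png",p[:,:,::-1])
print(r.read_state()["tool_pos"], proj([[511,177,140],[511,177,36]],m), -m["R"].T@m["t"])
X=cloud(d,m).reshape(-1,3);g=(abs(X[:,0]-511)<45)&(abs(X[:,1]-177)<45)
s=X[g&(X[:,2]>136)&(X[:,2]<145)];print(len(s),s.min(0),s.max(0),s.mean(0))
s=X[g&(X[:,2]>33)&(X[:,2]<39)];print(len(s),cv2.minAreaRect(s[:,:2].astype(np.float32)) if len(s) else 0)
```

```text
[502.63914852 189.86522196 262.90302109]
[502.89720784 191.14826651 264.88480282] [[307.50780106 215.69976871]
 [310.10946461 187.93894741]] [429.71662149 212.59544035 406.54976483]
303 [502.3686573  172.44128629 136.00842059] [519.27416026 189.80955019 142.69803067] [509.92837767 181.54261734 139.92559348]
2615 ((511.0408020019531, 181.0576171875), (70.5953598022461, 70.20586395263672), 0.16446611285209656)
```

View pics/w1.png

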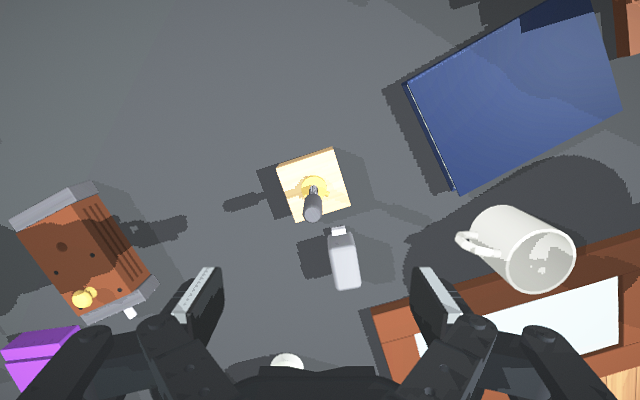

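The wrist view shows the stand at (314,185) with the gauge head at (313,207) leaning towards the camera's nadir, and the tape just beyond it at (344,258). It measures (511,181) while the top camera gives (511,177.5). I'll go closer and look again at rest.

servo_tool:
  plan:
    - [[-6,-5,20,0],[-5,-4,30,0],[0,0,30,0],[0,0,12,0],[0,0,0,0]]

```text
clock: 2.23
tool_pos: [510.2, 180.5, 172.8]
eef_rot: [-0.001, 0.155, 0.988, -0.001]
wrist_force: [-0.0, -0.4, 0.1]
grip_width: 85.6
finger_force: 0.0
```

servo_tool:
  plan:
    - [[0,0,0,0],[0,0,0,0],[0,0,0,0],[0,0,0,0],[0,0,0,0]]

```text
clock: 2.65
tool_pos: [511.8, 180.2, 175.2]
eef_rot: [0.0, 0.156, 0.988, 0.001]
wrist_force: [0.6, -0.4, -0.7]
grip_width: 85.3
finger_force: 0.0
```

Run:
```python
from plant import r
from h import *
print(r.read_state()["tool_pos"],r.read_state()["wrist_force"])
m=r.camera_model("wrist");p,d=r.grab_frame("wrist");np.savez("w2.npz",p=p,d=d,**m);cv2.imwrite("pics/w2.png",p[:,:,::-1])
X=cloud(d,m).reshape(-1,3);g=(abs(X[:,0]-511)<45)&(abs(X[:,1]-179)<45)
s=X[g&(X[:,2]>137)&(X[:,2]<143)];print(len(s),s.min(0),s.max(0),s.mean(0),cv2.minAreaRect(s[:,:2].astype(np.float32)))
s=X[g&(X[:,2]>33)&(X[:,2]<39)];print(len(s),cv2.minAreaRect(s[:,:2].astype(np.float32)) if len(s) else 0)
p,d=r.grab_frame("top");cv2.imwrite("pics/top2.png",p[:,:,::-1])
```

```text
[511.80822456 180.18534831 175.22348878] [ 0.59822165 -0.36229239 -0.66398899]
588 [501.93352824 172.47070609 137.01496033] [519.37696794 189.50996669 142.76139929] [509.68809974 181.27572145 140.1963687 ] ((510.3378601074219, 181.1043701171875), (16.376636505126953, 16.87858009338379), 73.475341796875)
4398 ((511.2471008300781, 181.00804138183594), (70.7658920288086, 70.28626251220703), 0.3217613995075226)
```

View pics/w2.png

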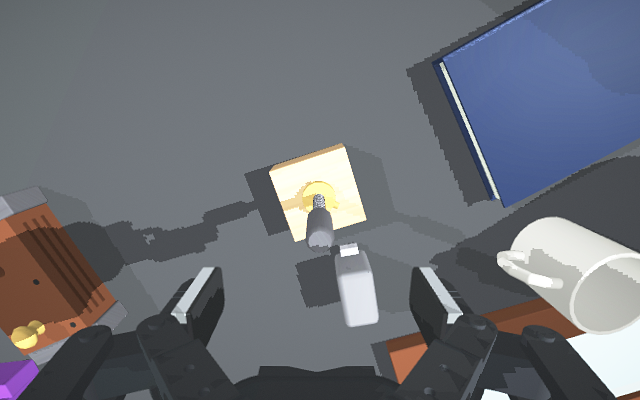

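The head at (320,235) sits centred between the finger pads (about 318), and the wrist fix is (510.5,181.1). I'll descend and grip.

servo_tool:
  plan:
    - [[1,0.5,20,0],[0,0,25,0],[0,0,20,0],[0,0,8,0],[0,0,0,0]]

```text
clock: 3.17
tool_pos: [509.8, 180.2, 99.9]
eef_rot: [-0.001, 0.156, 0.988, -0.001]
wrist_force: [0.1, 0.1, 0.4]
grip_width: 85.5
finger_force: 0.0
```

servo_tool:
  plan:
    - [[0,0,0,0],[0,0,0,0],[0,0,0,0],[0,0,0,0],[0,0,0,0]]
  grip: 0.3

```text
clock: 3.58
tool_pos: [511.0, 180.8, 102.0]
eef_rot: [0.0, 0.156, 0.988, 0.0]
wrist_force: [0.3, 0.4, -0.2]
grip_width: 26.2
finger_force: 0.0
```

servo_tool:
  plan:
    - [[0,0,0,0],[0,0,0,0],[0,0,0,0],[0,0,0,0],[0,0,0,0]]
  grip: 0
  grip_force: 50

```text
clock: 4.0
tool_pos: [510.8, 180.6, 101.4]
eef_rot: [0.0, 0.156, 0.988, 0.0]
wrist_force: [-0.8, -0.3, 2.3]
grip_width: 16.7
finger_force: 48.7
```

servo_tool:
  plan:
    - [[0,0,0,0],[0,0,0,0],[0,0,0,0],[0,0,0,0],[0,0,0,0]]

```text
clock: 4.42
tool_pos: [510.7, 180.7, 101.3]
eef_rot: [0.0, 0.156, 0.988, -0.0]
wrist_force: [0.5, 0.3, 1.1]
grip_width: 17.0
finger_force: 48.7
```

servo_tool:
  plan:
    - [[0,0,-15,0],[0,0,-25,0],[0,0,-25,0],[0,0,-20,0],[-3,-13,0,0]]

```text
clock: 4.83
tool_pos: [511.0, 169.8, 189.6]
eef_rot: [0.002, 0.155, 0.988, 0.002]
wrist_force: [1.2, 1.0, -1.3]
grip_width: 16.6
finger_force: 49.0
```

servo_tool:
  plan:
    - [[-7.5,-33,0,0],[-7.5,-33,0,0],[-7.5,-33,0,0],[-7.5,-33,0,0],[-7.5,-33,0,0]]

```text
clock: 5.25
tool_pos: [493.2, -3.0, 185.8]
eef_rot: [-0.0, 0.156, 0.988, -0.0]
wrist_force: [0.9, 0.4, -1.3]
grip_width: 16.5
finger_force: 48.9
```

servo_tool:
  plan:
    - [[-7.5,-33,0,0],[-7.5,-33,0,0],[-7.5,-33,0,0],[-5,-20,0,0],[-3,-10,0,0]]

```text
clock: 5.67
tool_pos: [482.0, -136.7, 185.9]
eef_rot: [-0.0, 0.158, 0.987, -0.0]
wrist_force: [-0.5, 0.5, -1.4]
grip_width: 16.6
finger_force: 49.0
```

servo_tool:
  plan:
    - [[0,0,0,0],[0,0,0,0],[0,0,0,0],[0,0,0,0],[0,0,0,0]]

```text
clock: 6.08
tool_pos: [483.5, -132.4, 186.2]
eef_rot: [-0.0, 0.156, 0.988, 0.0]
wrist_force: [-0.8, -0.1, -0.9]
grip_width: 16.8
finger_force: 49.0
```

Run:
```python
from plant import r
from h import *
s=r.read_state();print(s["tool_pos"],s["wrist_force"],s["eef_rot"],s["grip_width"])
m=r.camera_model("wrist");p,d=r.grab_frame("wrist");np.savez("w3.npz",p=p,d=d,**m);cv2.imwrite("pics/w3.png",p[:,:,::-1])
print(proj([[482,-140,50]],m))
X=cloud(d,m).reshape(-1,3);g=(abs(X[:,0]-507)<100)&(abs(X[:,1]+137)<80)&(X[:,2]>48)&(X[:,2]<53)
print(g.sum(),cv2.minAreaRect(X[g][:,:2].astype(np.float32)))
```

```text
[ 483.50797751 -132.40396066  186.19259578] [-0.7692516  -0.11807566 -0.91091238] [-1.22235545e-04  1.55545013e-01  9.87828797e-01  4.48269443e-05] 16.768589542283557
[[309.33144044 199.02337591]]
9206 ((507.9290466308594, -135.57957458496094), (131.1937713623047, 90.2867202758789), 6.839883327484131)
```

View pics/w3.png

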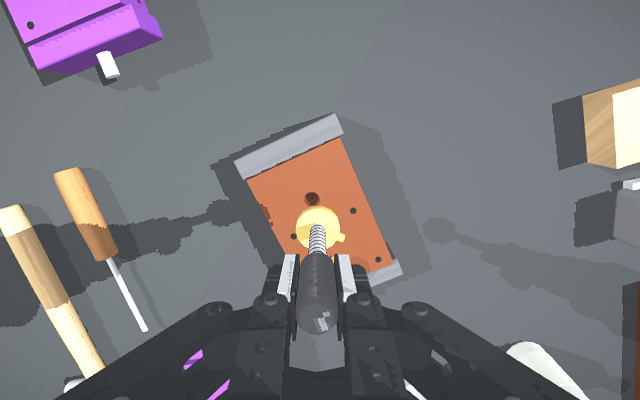

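The hole shows at (311,199) just above the ring (319,226), with the knob hidden behind the gripper. I'll refine both in this picture.

```bash
cat >> h.py <<'E'
def ringcheck(m,p,tcp,zt):
    # compare predicted ring outline to yellow pixels; tip at tcp z - 77.4
    a=np.linspace(0,2*np.pi,60);c=np.array([tcp[0],tcp[1],0])
    pts=[]
    for h in(12,20): pts.append(proj(np.c_[c[0]+15*np.cos(a),c[1]+15*np.sin(a),np.full(60,zt+h)],m))
    return pts
def hole(m,p,guess,w=14):
    g=cv2.cvtColor(p,cv2.COLOR_RGB2GRAY).astype(float);u,v=proj([guess],m)[0].round().astype(int)
    s=g[v-w:v+w,u-w:u+w];return s,u-w,v-w
E
python3 - <<'E'
from h import *
m=dict(np.load("w3.npz"));p=m["p"]
q=ringcheck(m,p,[483.5,-132.4],186.2-77.4)
for c in q: print(c.min(0).round(1),c.max(0).round(1))
hsv=cv2.cvtColor(p,cv2.COLOR_RGB2HSV)
y=((hsv[...,0]>18)&(hsv[...,0]<35)&(hsv[...,1]>60)&(hsv[...,2]>150)).astype(np.uint8)
n,l,st,ce=cv2.connectedComponentsWithStats(y[190:265,280:360]);print(st,ce)
g=cv2.cvtColor(p,cv2.COLOR_RGB2GRAY);print(g[188:212,300:324])
E
```

```text
[296.7 204.4] [340.2 245.3]
[296.  207.9] [341.1 250.1]
[[   0    0   80   75 5355]
 [  17   16   41   17  142]
 [  58   31    1    1    1]
 [  16   32   20   19  223]
 [  42   34   23   25  253]
 [  59   35    1    2    2]
 [  20   52    9    6   10]
 [  29   52    1    2    2]
 [  51   67    3    6   12]] [[39.58618114 36.74621849]
 [37.07746479 20.91549296]
 [58.         31.        ]
 [23.78475336 41.20627803]
 [52.74703557 45.37944664]
 [59.         35.5       ]
 [24.         55.1       ]
 [29.         52.5       ]
 [52.33333333 68.83333333]]
[[151 151 151 151 150 151 151 151 151 150 150 151 152 152 151 150 150 151
  151 151 151 152 153 150]
 [151 151 150 151 151 151 151 151 151 151 150 152 151 150 151 151 152 151
  151 151 151 152 151 150]
 [152 151 151 151 151 151 151 152 153 152 153 153 152 152 151 152 151 151
  151 152 151 151 152 152]
 [151 151 151 151 150 152 152 153 150 150 147 148 147 149 148 152 151 152
  151 151 151 151 150 152]
 [150 151 151 150 151 152 150 148 129 113  93  91  90 111 110 138 151 153
  152 151 152 151 151 151]
 [150 149 150 150 151 150 132 110  81  58 
[... 1177 characters left out ...]
49 150 149 150 151 152 139 117 102  82 100 103 102 104 124 137 147
  158 157 157 162 157 150]
 [150 150 150 150 150 150 149 149 147 142 129 152 169 172 183 184 185 189
  190 192 196 211 199 173]
 [150 151 149 149 150 149 150 152 152 174 173 189 192 191 195 198 199 203
  205 206 209 212 215 217]
 [149 149 149 149 149 151 153 174 172 190 187 186 208 207 212 216 223 224
  224 226 227 228 224 215]
 [149 150 148 151 153 173 174 191 187 185 214 230 244 244 245 245 247 247
  247 248 248 248 247 236]
 [149 148 151 167 175 193 190 189 215 231 247 250 250 249 250 250 249 249
  249 249 249 249 250 250]
 [148 149 165 193 192 192 212 228 246 250 249 249 249 249 249 249 249 249
  249 249 249 249 249 248]]
```

Run:
```python
from h import *
m=dict(np.load("w3.npz"));p=m["p"].astype(int)
H=onplane([[311.5,198.7]],m,50)[0];print(H)
R=np.array([[-.9516,.3073],[.3073,.9516]])
print(R.T@(H[:2]-[483.5,-132.4]))
for v in (218,222,226,230):print(v,[tuple(p[v,u]) for u in list(range(292,301,1))],[tuple(p[v,u]) for u in range(334,346)])
for u in (312,318,324):print(u,p[200:210,u].tolist())
```

```text
[ 482.31295569 -138.05070404   50.        ]
[-0.60686999 -5.74198868]
218 [(np.int64(211), np.int64(130), np.int64(94)), (np.int64(210), np.int64(129), np.int64(92)), (np.int64(211), np.int64(129), np.int64(92)), (np.int64(210), np.int64(129), np.int64(93)), (np.int64(210), np.int64(128), np.int64(92)), (np.int64(213), np.int64(149), np.int64(96)), (np.int64(224), np.int64(196), np.int64(110)), (np.int64(255), np.int64(246), np.int64(146)), (np.int64(255), np.int64(255), np.int64(203))] [(np.int64(255), np.int64(255), np.int64(200)), (np.int64(255), np.int64(255), np.int64(216)), (np.int64(255), np.int64(254), np.int64(162)), (np.int64(255), np.int64(250), np.int64(149)), (np.int64(211), np.int64(127), np.int64(91)), (np.int64(210), np.int64(128), np.int64(92)), (np.int64(210), np.int64(129), np.int64(92)), (np.int64(210), np.int64(130), np.int64(93)), (np.int64(211), np.int64(130), np.int64(93)), (np.int64(211), np.int64(130), np.int64(93)), (np.int64(211), np.int64(130), np.int64(93)), (np.int64(211), np.int64(130), np.int64(93))]
222 [(np.int64(211), np.int64(130), np.int64(93)), 
[... 2687 characters left out ...]
nt64(127), np.int64(92)), (np.int64(209), np.int64(129), np.int64(92)), (np.int64(210), np.int64(130), np.int64(93)), (np.int64(210), np.int64(129), np.int64(93)), (np.int64(210), np.int64(130), np.int64(93))]
312 [[99, 65, 47], [97, 64, 47], [98, 64, 48], [96, 64, 46], [98, 64, 48], [133, 95, 63], [201, 167, 98], [224, 191, 109], [236, 211, 118], [255, 254, 163]]
318 [[125, 81, 60], [128, 82, 60], [156, 98, 73], [173, 108, 78], [196, 119, 86], [216, 140, 97], [226, 187, 110], [233, 207, 119], [249, 229, 132], [255, 255, 187]]
324 [[210, 129, 94], [210, 129, 92], [212, 131, 93], [210, 129, 93], [211, 130, 93], [210, 127, 92], [218, 146, 97], [242, 223, 125], [243, 222, 126], [253, 239, 140]]
```

servo_tool:
  plan:
    - [[0,-2.6,12,0],[0,-2.6,15,0],[0,0,13,0],[0,0,8,0],[0,0,2,0]]

```text
clock: 6.55
tool_pos: [481.3, -137.8, 135.2]
eef_rot: [-0.001, 0.156, 0.988, -0.0]
wrist_force: [-0.4, 1.6, -1.5]
grip_width: 16.8
finger_force: 49.0
```

servo_tool:
  plan:
    - [[0,0,0,0],[0,0,0,0],[0,0,0,0],[0,0,0,0],[0,0,0,0]]

```text
clock: 6.97
tool_pos: [482.1, -138.2, 136.8]
eef_rot: [0.0, 0.156, 0.988, 0.0]
wrist_force: [-0.0, -0.7, -1.3]
grip_width: 16.8
finger_force: 49.0
```

Run:
```python
from plant import r
from h import *
s=r.read_state();print(s["tool_pos"],s["wrist_force"],s["torque"])
m=r.camera_model("wrist");p,d=r.grab_frame("wrist");np.savez("w4.npz",p=p,d=d,**m)
m2=r.camera_model("scene");p2,d2=r.grab_frame("scene")
t=s["tool_pos"];a=np.linspace(0,2*np.pi,40)
u,v=proj([[t[0],t[1],t[2]-77.4]],m)[0].astype(int);u2,v2=proj([[482,-138,60]],m2)[0].astype(int);print(u,v,u2,v2)
A=cv2.resize(p[v-50:v+50,u-50:u+50],(400,400),interpolation=2);B=cv2.resize(p2[v2-40:v2+40,u2-40:u2+40],(400,400),interpolation=2)
cv2.imwrite("pics/w4.png",np.hstack([A,B])[:,:,::-1])
```

```text
[ 482.0895422  -138.19599255  136.76324004] [-0.03954205 -0.69388482 -1.34437203] [-0.01034651  0.09485124 -0.00226615]
318 219 268 209
```

View pics/w4.png

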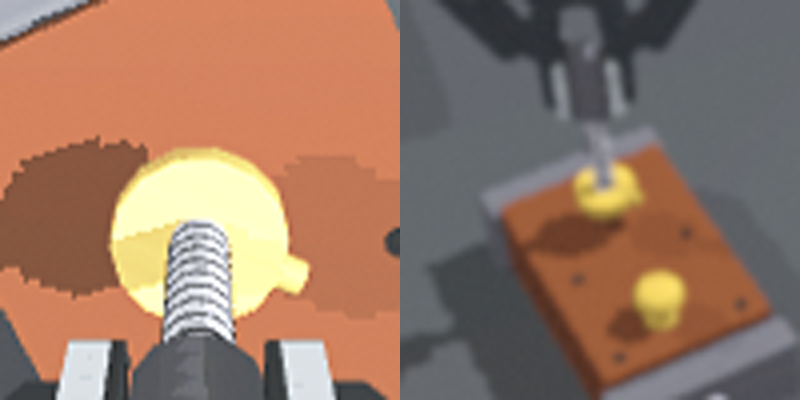

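The ring covers the hole as expected, the rod is upright and the knob is clear. I'll lower slowly.

servo_tool:
  plan:
    - [[0,0,2,0],[0,0,2,0],[0,0,2,0],[0,0,2,0],[0,0,1,0]]

```text
clock: 7.48
tool_pos: [481.7, -138.2, 126.9]
eef_rot: [-0.0, 0.156, 0.988, -0.0]
wrist_force: [-0.2, 0.4, -1.8]
grip_width: 16.7
finger_force: 49.0
```

servo_tool:
  plan:
    - [[0,0,1,0],[0,0,1,0],[0,0,1,0],[0,0,1,0],[0,0,1,0]]

```text
clock: 7.9
tool_pos: [481.8, -138.3, 122.2]
eef_rot: [0.0, 0.156, 0.988, -0.0]
wrist_force: [0.0, 0.9, -1.2]
grip_width: 16.9
finger_force: 49.0
```

Run:
```python
from plant import r
s=r.read_state();print(s["tool_pos"],s["wrist_force"],s["torque"])
```

```text
[ 481.8485714  -138.25998654  122.24259981] [ 0.0048671   0.86692509 -1.20370441] [-0.00142438  0.01976626 -0.03462936]
```

servo_tool:
  plan:
    - [[0,0,0.8,0],[0,0,0.8,0],[0,0,0.8,0],[0,0,0.8,0],[0,0,0.8,0]]

```text
clock: 8.32
tool_pos: [481.8, -138.2, 118.2]
eef_rot: [-0.0, 0.156, 0.988, -0.0]
wrist_force: [0.7, 1.0, -0.9]
grip_width: 16.5
finger_force: 49.0
```

servo_tool:
  plan:
    - [[0,0,0.8,0],[0,0,0.8,0],[0,0,0.8,0],[0,0,0.8,0],[0,0,0.8,0]]

```text
clock: 8.73
tool_pos: [481.9, -138.3, 114.4]
eef_rot: [0.0, 0.156, 0.988, 0.0]
wrist_force: [-0.2, -0.4, 1.5]
grip_width: 16.5
finger_force: 49.3
```

servo_tool:
  plan:
    - [[0,0,0.8,0],[0,0,0.8,0],[0,0,0.8,0],[0,0,0.8,0],[0,0,0.6,0]]

```text
clock: 9.15
tool_pos: [481.9, -138.2, 110.5]
eef_rot: [0.0, 0.156, 0.988, -0.0]
wrist_force: [-0.6, 0.4, 1.4]
grip_width: 16.9
finger_force: 49.3
```

servo_tool:
  plan:
    - [[0,0,0.4,0],[0,0,0.4,0],[0,0,0.4,0],[0,0,0.4,0],[0,0,0.4,0]]

```text
clock: 9.57
tool_pos: [481.9, -138.2, 108.5]
eef_rot: [0.0, 0.156, 0.988, -0.0]
wrist_force: [0.9, 2.3, 1.9]
grip_width: 16.9
finger_force: 49.3
```

servo_tool:
  plan:
    - [[0,0,0.3,0],[0,0,0.3,0],[0,0,0.2,0],[0,0,0.2,0],[0,0,0.2,0]]

```text
clock: 9.98
tool_pos: [481.8, -138.2, 107.3]
eef_rot: [-0.0, 0.156, 0.988, 0.0]
wrist_force: [0.2, 0.5, 2.1]
grip_width: 16.2
finger_force: 49.3
```

servo_tool:
  plan:
    - [[0,0,0.2,0],[0,0,0.2,0],[0,0,0.2,0],[0,0,0.2,0],[0,0,0.2,0]]

```text
clock: 10.4
tool_pos: [481.8, -138.2, 106.3]
eef_rot: [-0.0, 0.156, 0.988, -0.0]
wrist_force: [0.3, 0.8, 1.8]
grip_width: 16.3
finger_force: 49.3
```

servo_tool:
  plan:
    - [[0,0,0.2,0],[0,0,0.2,0],[0,0,0.2,0],[0,0,0.2,0],[0,0,0.2,0]]

```text
clock: 10.82
tool_pos: [481.8, -138.2, 105.3]
eef_rot: [-0.0, 0.156, 0.988, -0.0]
wrist_force: [1.1, 1.4, 2.2]
grip_width: 16.6
finger_force: 49.3
```

servo_tool:
  plan:
    - [[0,0,0.2,0],[0,0,0.2,0],[0,0,0.2,0],[0,0,0.2,0],[0,0,0.2,0]]

```text
clock: 11.23
tool_pos: [482.0, -138.3, 104.5]
eef_rot: [0.0, 0.156, 0.988, 0.0]
wrist_force: [-0.4, 0.6, 8.1]
grip_width: 16.4
finger_force: 50.2
```

servo_tool:
  plan:
    - [[0,0,0,0],[0,0,0,0],[0,0,0,0],[0,0,0,0],[0,0,0,0]]

```text
clock: 11.65
tool_pos: [482.0, -138.3, 104.5]
eef_rot: [0.0, 0.156, 0.988, 0.0]
wrist_force: [-0.7, 1.8, 6.5]
grip_width: 16.8
finger_force: 49.9
```

servo_tool:
  plan:
    - [[0,0,0.1,0],[0,0,0.1,0],[0,0,0,0],[0,0,0,0],[0,0,0,0]]

```text
clock: 12.07
tool_pos: [482.1, -138.4, 104.5]
eef_rot: [0.0, 0.156, 0.988, 0.0]
wrist_force: [-0.9, 1.1, 9.8]
grip_width: 16.7
finger_force: 50.3
```

servo_tool:
  plan:
    - [[0,0,0.1,0],[0,0,0.04,0],[0,0,0,0],[0,0,0,0],[0,0,0,0]]

```text
clock: 12.48
tool_pos: [482.2, -138.4, 104.4]
eef_rot: [0.0, 0.156, 0.988, 0.0]
wrist_force: [-1.3, 1.2, 11.6]
grip_width: 16.8
finger_force: 50.5
```

servo_tool:
  plan:
    - [[0,0,0,0],[0,0,0,0],[0,0,0,0],[0,0,0,0],[0,0,0,0]]

```text
clock: 12.9
tool_pos: [482.2, -138.4, 104.4]
eef_rot: [0.0, 0.156, 0.988, 0.0]
wrist_force: [-1.5, 0.9, 11.3]
grip_width: 16.7
finger_force: 50.5
```

servo_tool:
  plan:
    - [[0,0,0,0],[0,0,0,0],[0,0,0,0],[0,0,0,0],[0,0,0,0]]

```text
clock: 13.32
tool_pos: [482.1, -138.4, 104.4]
eef_rot: [0.0, 0.156, 0.988, 0.0]
wrist_force: [-0.2, 1.2, 10.5]
grip_width: 16.9
finger_force: 50.5
```

servo_tool:
  plan:
    - [[0,0,0,0],[0,0,0,0],[0,0,0,0],[0,0,0,0],[0,0,0,0]]

```text
clock: 13.73
tool_pos: [482.1, -138.4, 104.4]
eef_rot: [0.0, 0.156, 0.988, 0.0]
wrist_force: [-1.6, 2.0, 10.9]
grip_width: 16.9
finger_force: 50.4
```

servo_tool:
  plan:
    - [[0,0,0,0],[0,0,0,0],[0,0,0,0],[0,0,0,0],[0,0,0,0]]

```text
clock: 14.15
tool_pos: [482.1, -138.4, 104.4]
eef_rot: [0.0, 0.156, 0.988, 0.0]
wrist_force: [-1.3, 1.3, 11.4]
grip_width: 16.5
finger_force: 50.4
```

servo_tool:
  plan:
    - [[0,0,0,0],[0,0,0,0],[0,0,0,0],[0,0,0,0],[0,0,0,0]]

```text
clock: 14.57
tool_pos: [482.1, -138.4, 104.4]
eef_rot: [0.0, 0.156, 0.988, 0.0]
wrist_force: [-0.5, 1.5, 10.8]
grip_width: 16.5
finger_force: 50.4
```

servo_tool:
  plan:
    - [[0,0,0,0],[0,0,0,0],[0,0,0,0],[0,0,0,0],[0,0,0,0]]

```text
clock: 14.98
tool_pos: [482.1, -138.4, 104.4]
eef_rot: [0.0, 0.156, 0.988, 0.0]
wrist_force: [-0.4, 0.2, 11.2]
grip_width: 17.0
finger_force: 50.3
```

servo_tool:
  plan:
    - [[0,0,0,0],[0,0,0,0],[0,0,0,0],[0,0,0,0],[0,0,0,0]]

```text
clock: 15.4
tool_pos: [482.1, -138.3, 104.4]
eef_rot: [0.0, 0.156, 0.988, 0.0]
wrist_force: [-0.6, 0.6, 10.1]
grip_width: 16.5
finger_force: 50.3
```

servo_tool:
  plan:
    - [[0,0,-0.1,0],[0,0,-0.1,0],[0,0,0,0],[0,0,0,0],[0,0,0,0]]
  grip_force: 20

```text
clock: 15.82
tool_pos: [482.0, -138.4, 104.4]
eef_rot: [0.0, 0.156, 0.988, 0.0]
wrist_force: [-0.3, 1.5, 6.5]
grip_width: 16.6
finger_force: 49.9
```

servo_tool:
  plan:
    - [[0,0,0,0],[0,0,0,0],[0,0,0,0],[0,0,0,0],[0,0,0,0]]
  grip: 0.4

```text
clock: 16.23
tool_pos: [481.7, -138.3, 104.1]
eef_rot: [-0.0, 0.156, 0.988, -0.0]
wrist_force: [-1.0, 0.7, 0.0]
grip_width: 34.3
finger_force: 0.0
```

servo_tool:
  plan:
    - [[0,0,0,0],[0,0,0,0],[0,0,0,0],[0,0,0,0],[0,0,0,0]]
  grip: 0.7

```text
clock: 16.65
tool_pos: [481.8, -138.2, 104.2]
eef_rot: [-0.0, 0.156, 0.988, -0.0]
wrist_force: [-0.4, 0.0, 0.2]
grip_width: 59.6
finger_force: 0.0
```

servo_tool:
  plan:
    - [[0,0,-5,0],[0,0,-15,0],[0,0,-25,0],[0,0,-25,0],[0,0,-25,0]]

```text
clock: 17.07
tool_pos: [481.5, -138.5, 200.5]
eef_rot: [-0.0, 0.157, 0.988, -0.0]
wrist_force: [0.5, -0.1, 1.0]
grip_width: 59.5
finger_force: 0.0
```

servo_tool:
  plan:
    - [[0,0,-20,0],[0,0,-10,0],[0,0,0,0],[0,0,0,0],[0,0,0,0]]

```text
clock: 17.48
tool_pos: [481.3, -138.0, 228.3]
eef_rot: [-0.001, 0.156, 0.988, -0.0]
wrist_force: [0.1, -0.4, 0.3]
grip_width: 60.0
finger_force: 0.0
```

Run:
```python
from plant import r
from h import *
s=r.read_state();print(s["tool_pos"],s["wrist_force"])
m=r.camera_model("wrist");p,d=r.grab_frame("wrist")
m2=r.camera_model("scene");p2,d2=r.grab_frame("scene")
for M,D in((m,d),(m2,d2)):
    X=cloud(D,M).reshape(-1,3);g=(np.hypot(X[:,0]-482,X[:,1]+138)<20)
    t=X[g&(X[:,2]>137)&(X[:,2]<150)];k=X[g&(X[:,2]>54)&(X[:,2]<65)&(np.hypot(X[:,0]-482,X[:,1]+138)>7)]
    print(len(t),t.mean(0).round(1) if len(t) else 0,np.percentile(X[g][:,2],99).round(1),len(k),np.median(k,0).round(1))
u,v=proj([[482,-138,80]],m)[0].astype(int);u2,v2=proj([[482,-138,80]],m2)[0].astype(int);print(u,v,u2,v2)
A=cv2.resize(p[max(v-80,0):v+80,u-80:u+80],(400,400),interpolation=2);B=cv2.resize(p2[v2-50:v2+50,u2-50:u2+50],(400,400),interpolation=2)
cv2.imwrite("pics/end.png",np.hstack([A,B])[:,:,::-1])
```

```text
[ 481.34282331 -138.04715662  228.25597742] [ 0.10992929 -0.42359324  0.33676478]
418 [ 480.7 -138.5  142.6] 313.6 424 [ 477.1 -135.    58.9]
34 [ 487.1 -139.3  140.5] 517.6 67 [ 489.4 -140.    56.4]
318 195 268 204
```

View pics/end.png

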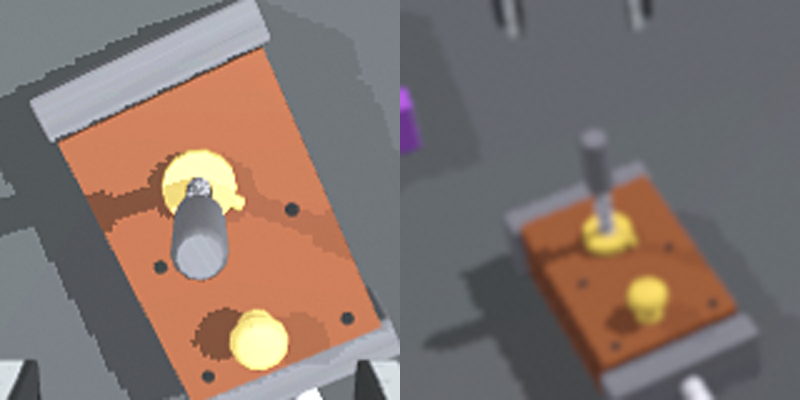

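The gauge stands upright in the hole with its ring on the block. The head top is at about 142.6 mm, which puts the tip about 23 mm deep and matches where I felt contact. The knob is undisturbed and the gripper is clear.

```bash
python3 -c "
from plant import r
print(r.finish_job())"
```

```text
the job is handed in; nothing more can be done
None
```

The job is handed in: the gauge stands upright in the cherry block's hole (about 23 mm deep) with its ring on the block, after about 3 s on the bottom at roughly 1 kg of push.

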